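# Cover the cleaned pipe pieces

### The arm

A 6-joint arm with a two-finger parallel gripper is mounted at the origin on the work surface. World frame = base frame: x ahead of the robot, y to its left, z up, the work surface at z = 0. Lengths are in mm, angles in degrees, forces in N, time in s.
With the tool pointing down it reaches from about 300 to 850 mm from the base axis. Payload 4.2 kg.
Tool frame: the origin (TCP) lies at the centre of the arm's flange, where the gripper is bolted on; the fingertips stand 191 mm ahead of it and the grasp point (between the pads) lies 172 mm ahead of it; z points along the fingers, x is the direction in which the jaws open and shut, and the axes are right-handed (so a half turn about z gives the same grasp; the last joint's range is limited). The gripper opens to 91 mm and grips with 3 to 60 N. Pads are 32 mm wide; open, the fingers measure 118 mm over their backs; the gripper's body (76 mm by 178 mm) begins 60 mm behind the grasp point.
Start: joints at [67.323, 18.312, 89.639, -0, 72.044, -1.146], TCP at [211.031, 534.873, 404.776] pointing down, gripper open.
Joint ranges: [-177.97, 177.97], [-48.28, 115.42], [12.27, 149.76], [-77.06, 257.06], [2.81, 150.46], [-146.56, 146.56]. Speed limits (degrees/s): [147.25, 147.25, 180, 180, 180, 180].

### API

Orientations are given as [roll, pitch, yaw] about the fixed x, y, z axes, in that order (R = Rz(yaw) Ry(pitch) Rx(roll)).
In Python, from workcell import telemetry, imaging, env gives the robot as it stands. The module is installed in compiled form; this text tells all that it offers.
- The arm moves only by the tool jog_arm, never from a script. Its argument "series" is a list of rows, each a list of 3 entries, a list of its own where there are three numbers: the shift along the world's x, y, z in mm, then the turn, a rotation vector about the world's x, y, z in rad, then the opening, from 0 (shut) to 1 (fully open). In form: [[[x, y, z], [ax, ay, az], jaw], ...]. A call has exactly 5 rows; each row is the pose to reach, as a shift and turn from the pose measured when the call began; what a row does not reach only later rows make up. A row lasts 1/12 s, in which the tool goes at most 41.7 mm and 7.16 degrees, less where a joint would pass 70% of its speed; a pose out of reach is approached as far as the arm can. A call with a gripper value outside its range is refused whole. The fingers move at their own pace and stop on an object; "squeeze" is the grip in N (left out, the last holds). Time passes only in rows, so rows that repeat a pose let the fingers close, or fill a call up. It gives the time, the measured TCP pose, the force and the opening at its end, in the units of the state.
- telemetry.state(): the state, without advancing time (a new reading comes with each control period).
- imaging.grab_frame(name): name is "scene" or "top" or "wrist"; returns a dict with "pixels" (420x560x3 uint8, red, green, blue), "fov_y" (degrees; the focal length in pixels is half the picture's height over the tangent of half this angle, whatever the lens; pixels are square), "cx", "cy" (the principal point, pixels), "R" (3x3) and "t" (3): a world point X has camera coordinates R X + t; the wrist camera has in their place "T_tool_cam" (4x4, takes a point from camera to tool coordinates, whose origin is the TCP and whose axes are the tool frame's). Camera axes: x right, y down, z forward; pixel columns grow to the right and rows downward; lengths in mm; the calibration is good to about 2 mm. The wrist camera is an equidistant fisheye: a pixel r from the principal point sees the ray r / f radians off the axis. A picture is of the moment at which its call begins: read the wrist's pose just before it. There is no depth.
- env.job_done(): hands the job in, once; it reports no verdict.
The state is a dict: "time_s": time; "qpos": joint angles; "qvel": joint speeds; "effort": joint torques, N m; "ee_pos": TCP position; "ee_rot": TCP orientation; "force": force on the tool from outside, world axes, zero at the start; "torque": the same for the moment, N m; "gripper_width": finger opening in mm.
Only numpy, scipy, OpenCV 4.12 (cv2) and the standard library are available. Lean on these libraries where they do the work, as an engineer would, in place of code of your own. Each camera call takes 0.05 s, during which the arm holds its last target.

### The job

These four pipe pieces have just been descaled: close the open top of each one with the yellow cover of its own size, spigot down inside the bore and the plate lying flat on the rim. Leave the pipes standing where they are, and do not disturb the steel nozzle and the brass coupling.

Things in the scene. Friction and masses are not known exactly. Their poses are not given: they have to be found in the camera images.
- cover_32: Yellow round plastic cover (smallest of four), for pipe_32. Stands on its tapered spigot (18 mm high, 20 mm across at the bottom, 26 at its top); above it a plate 54 mm across, 6 mm thick; on that a central knob to grip, 24 mm across, 28 mm high. Origin: centre of the spigot's underside; z up through the knob, symmetric. About 50 g.
- cover_50: Yellow round plastic cover (second smallest of four), for pipe_50. Stands on its tapered spigot (18 mm high, 36 mm across at the bottom, 42 at its top); above it a plate 70 mm across, 6 mm thick; on that a central knob to grip, 24 mm across, 28 mm high. Origin: centre of the spigot's underside; z up through the knob, symmetric. About 80 g.
- cover_70: Yellow round plastic cover (second largest of four), for pipe_70. Stands on its tapered spigot (18 mm high, 55 mm across at the bottom, 61 at its top); above it a plate 89 mm across, 6 mm thick; on that a central knob to grip, 24 mm across, 28 mm high. Origin: centre of the spigot's underside; z up through the knob, symmetric. About 110 g.
- cover_100: Yellow round plastic cover (largest of four), for pipe_100. Stands on its tapered spigot (18 mm high, 87 mm across at the bottom, 93 at its top); above it a plate 121 mm across, 6 mm thick; on that a central knob to grip, 24 mm across, 28 mm high. Origin: centre of the spigot's underside; z up through the knob, symmetric. About 160 g.
- pipe_32: Upright open pipe piece, bare steel, the narrowest, on a flange foot 120 mm across, 14 mm thick. Loose, 1.6 kg. Outside 43 mm, bore 36, height 120. Origin: centre of its underside, z up its axis. Its cover seats with the plate flat on the rim, spigot in the bore (5 mm free all round): cover origin 102 mm above this one.
- pipe_50: Upright open pipe piece, red-brown, second narrowest, on a flange foot 140 mm across, 14 mm thick; a bolted inspection plate on its -x side reaches 52 mm out from the axis. Loose, 2.4 kg. Outside 59 mm, bore 52, height 150. Origin: centre of its underside, z up its axis. Its cover seats with the plate flat on the rim, spigot in the bore (5 mm free all round): cover origin 132 mm above this one.
- pipe_70: Upright open pipe piece, blue-grey, second widest, with a collar 102 mm across round its lower 55 mm. Loose, 1.5 kg. Outside 78 mm, bore 71, height 130. Origin: centre of its underside, z up its axis. Its cover seats with the plate flat on the rim, spigot in the bore (5 mm free all round): cover origin 112 mm above this one.
- pipe_100: Upright open pipe piece, rusty brown, the widest and lowest, foot band 117 mm across. Loose, 1.8 kg. Outside 110 mm, bore 103, height 100. Origin: centre of its underside, z up its axis. Its cover seats with the plate flat on the rim, spigot in the bore (5 mm free all round): cover origin 82 mm above this one.
- nozzle: Bystander: bullet-shaped steel jetting nozzle, 36 mm across, 50 mm high, standing upright. Origin: centre of its underside. To be left alone.
- hose_coupling: Bystander: stepped round brass hose coupling, 38 mm across, 38 mm high, standing upright. Origin: centre of its underside. To be left alone.
Not all that is in view belongs to the job. What is shaped like the pipe_100 but green is not meant.

How it is judged:
By the outcome, as a careful person would: the job done as asked, in the order asked, and still so for the second after the job is handed in, with the robot touching nothing.
It also fails if it takes over 125 s, if anything falls off the work surface, if the arm or the gripper's body presses on something with over 40 N, if the wrist force passes 120 N, or if a joint passes its speed limit or range.

## Working session

There is one attempt and no reset: what is moved stays moved. The work goes in short steps, Python scripts to look and compute and a tool call to move; the robot and the scene stay as the last step left them, time stands still between calls to the robot, and variables do not carry over. Pictures are saved under pics/ and viewed, and the job is handed in when it is done.

Besides the shell and the picture viewer there is one more tool, called after ">>>" as name(argument=value, ...) on one line, values as JSON. jog_arm: Moves the arm, as the interface text tells. Its arguments: {"type":"object","properties":{"series":{"type":"array"},"squeeze":{"type":"number"}},"required":["series"]}

```bash
mkdir -p pics
cat > h.py <<'E'
import numpy as np, cv2
from workcell import telemetry, imaging, env
def snap(name, fn=None, **k):
    f=imaging.grab_frame(name)
    if fn: cv2.imwrite('pics/'+fn+'.png', f['pixels'][:,:,::-1])
    return f
E
python3 - <<'E'
from h import *
s=telemetry.state(); print(s)
for n in ['scene','top','wrist']:
    f=snap(n,n+'0'); print(n,{k:(np.round(v,4).tolist() if not np.isscalar(v) else v) for k,v in f.items() if k!='pixels'})
    np.save(n+'0.npy',f,allow_pickle=True)
E
```

```text
{'time_s': 0.0, 'qpos': array([ 6.73225033e+01,  1.83501113e+01,  8.97064919e+01,  1.96173670e-04,
        7.20452932e+01, -1.14670473e+00]), 'qvel': array([ 0.02301085, -0.09543361, -0.0641742 ,  0.10306545,  0.02412886,
       -0.07886155]), 'effort': array([ 1.51778695e-03, -4.12457478e+01, -2.31972635e+01,  7.28550064e-02,
        4.57952265e-02, -1.49712946e-04]), 'ee_pos': array([210.96314037, 534.70975085, 403.93475192]), 'ee_rot': array([-1.79997774e+02,  1.01872249e-01,  6.84691494e+01]), 'force': array([ 0.12859735,  0.18477352, -0.32741612]), 'torque': array([ 0.00594087, -0.01418623,  0.05552415]), 'gripper_width': 90.80955260790051}
scene {'fov_y': 52.87567527254367, 'cx': 277.39716540118314, 'cy': 205.7383612687782, 'R': [[-0.398, 0.9173, 0.013], [0.653, 0.2932, -0.6983], [-0.6443, -0.2694, -0.7157]], 't': [181.713, -303.0349, 1275.6908]}
top {'fov_y': 56.1666561352732, 'cx': 285.40432940238776, 'cy': 210.99963805065278, 'R': [[0.0127, -0.9997, 0.0221], [-0.9977, -0.0141, -0.0667], [0.067, -0.0212, -0.9975]], 't': [-19.9186, 492.302, 1000.4791]}
wrist {'fov_y': 65.70646984690485, 'cx': 271.73499497192245, 'cy': 214.4082204048418, 'T_tool_cam': [[1.0, -0.0005, 0.0002, -0.8039], [0.0004, 0.9701, 0.2426, -68.5663], [-0.0003, -0.2426, 0.9701, 21.7375], [0.0, 0.0, 0.0, 1.0]]}
```

View pics/scene0.png

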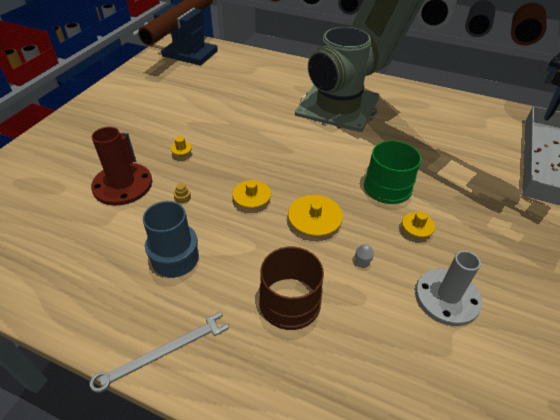

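View pics/top0.png

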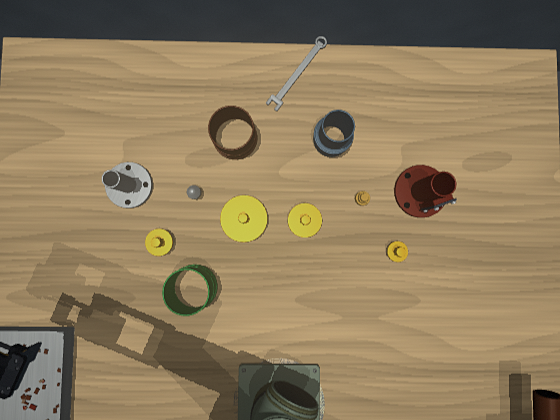

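View pics/wrist0.png

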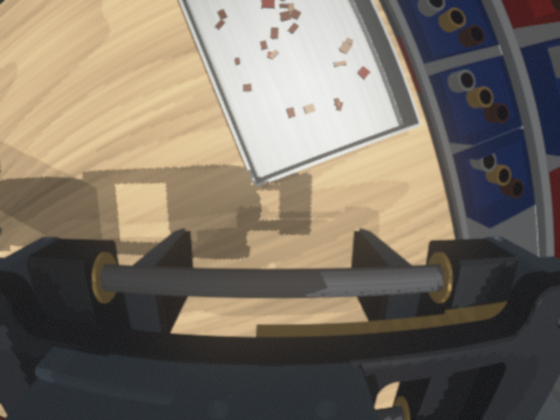

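```bash
cat >> h.py <<'E'
def proj(f,X,Rt=None):
    X=np.atleast_2d(X); R,t=(f['R'],f['t']); c=X@np.array(R).T+t
    fo=f['pixels'].shape[0]/2/np.tan(np.radians(f['fov_y']/2))
    return c[:,:2]/c[:,2:]*fo+[f['cx'],f['cy']]
def ray(f,uv,z):
    uv=np.atleast_2d(uv).astype(float); fo=210/np.tan(np.radians(f['fov_y']/2))
    d=np.c_[(uv-[f['cx'],f['cy']])/fo,np.ones(len(uv))]@np.array(f['R']); o=-np.array(f['R']).T@f['t']
    return o+d*((z-o[2])/d[:,2])[:,None]
def circ(x,y,z,r,n=120):
    a=np.linspace(0,2*np.pi,n,endpoint=False); return np.c_[x+r*np.cos(a),y+r*np.sin(a),np.full(n,z)]
def load(n): return np.load(n+'.npy',allow_pickle=True).item()
E
python3 - <<'E'
from h import *
from scipy.optimize import minimize
top,sc=load('top0'),load('scene0')
guess={'100':(244,218),'70':(305,220),'50':(159,241),'32':(397,251)}
D={'100':(121,93,87),'70':(89,61,55),'50':(70,42,36),'32':(54,26,20)}
def mask(f):
    h=cv2.cvtColor(f['pixels'],cv2.COLOR_RGB2HSV); return ((h[...,0]>18)&(h[...,0]<34)&(h[...,1]>215)&(h[...,2]>90)).astype(np.uint8)
M={n:mask(f) for n,f in (('t',top),('s',sc))}
for n in M: cv2.imwrite(f'pics/m_{n}.png',M[n]*255)
S=4
def sil(f,x,y,d):
    m=np.zeros((420*S,560*S),np.uint8)
    for parts in [[(18,d[0]),(24,d[0])],[(0,d[2]),(18,d[1])],[(24,24),(52,24)]]:
        p=np.vstack([proj(f,circ(x,y,z,dd/2)) for z,dd in parts]).astype(np.float32)
        cv2.fillPoly(m,[np.round((cv2.convexHull(p)[:,0]+.5)*S).astype(np.int32)],1)
    return m
for k in guess:
    p0=ray(top,guess[k],24)[0,:2]
    for fs in ('t','s','ts'):
        def cost(p):
            c=0
            for n,f in (('t',top),('s',sc)):
                if n not in fs: continue
                a=cv2.resize(sil(f,*p,D[k]),(560,420),interpolation=cv2.INTER_AREA) if 0 else sil(f,*p,D[k]).reshape(420,S,560,S).mean((1,3))
                u,v=proj(f,[[*p0,24]])[0].astype(int); w=45
                sl=np.s_[max(v-w,0):v+w,max(u-w,0):u+w]
                mm=M[n].astype(np.uint8); lab=cv2.connectedComponents(mm)[1]
                l=np.bincount(lab[sl][30:60,30:60][lab[sl][30:60,30:60]>0]).argmax()
                c+=np.abs(a-(lab==l))[sl].sum()/ (a.sum())
            return c
        r=minimize(cost,p0,method='Nelder-Mead',options=dict(initial_simplex=[p0,p0+[8,0],p0+[0,8]],xatol=.1,fatol=1e-4))
        print(k,fs,r.x.round(1),round(r.fun,3))
E
```

```text
Traceback (most recent call last):
ValueError: attempt to get argmax of an empty sequence
```

Run:
```python
from h import *
top,sc=load('top0'),load('scene0')
def crop(f,u,v,w=40,s=7): return cv2.resize(f['pixels'][v-w:v+w,u-w:u+w,::-1],None,fx=s,fy=s,interpolation=cv2.INTER_CUBIC)
# top: 60px crop x5 =300
t=[crop(top,u,v,30,5) for u,v in [(120,183),(435,190),(335,125),(234,132)]]
s=[crop(sc,u,v,40,3.75) for u,v in [(455,275),(115,150),(170,230),(292,275)]]
cv2.imwrite('pics/ct.png',np.vstack([np.hstack(t[:2]),np.hstack(t[2:])]))
cv2.imwrite('pics/cs.png',np.vstack([np.hstack(s[:2]),np.hstack(s[2:])]))
```

```text
(no output)
```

View pics/ct.png

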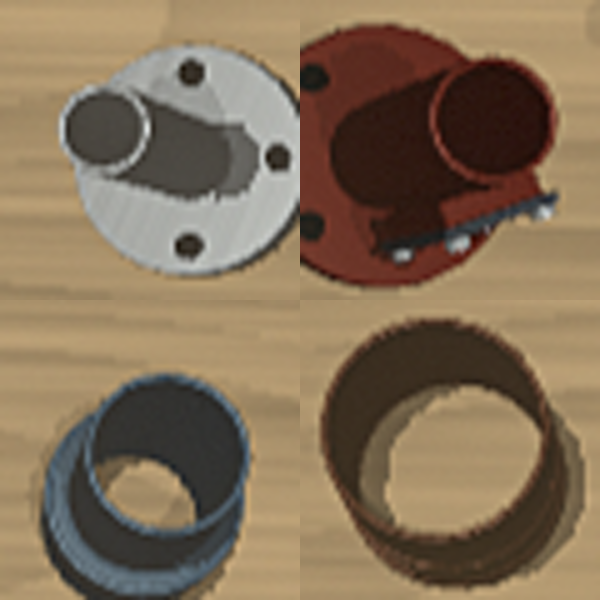

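View pics/cs.png

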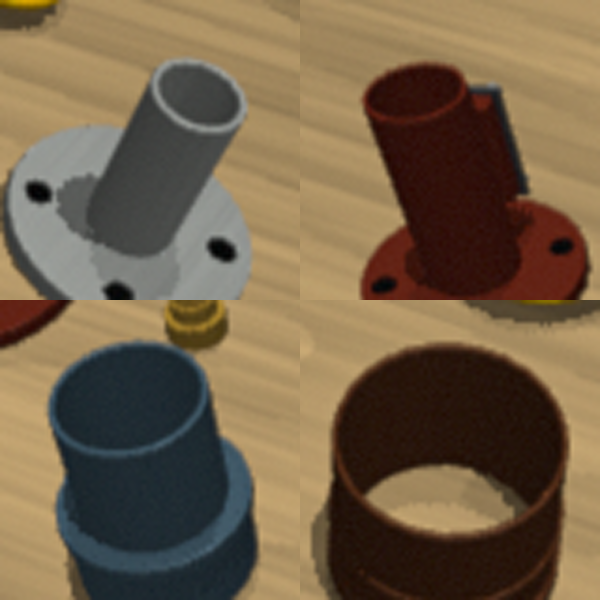

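View pics/m_t.png

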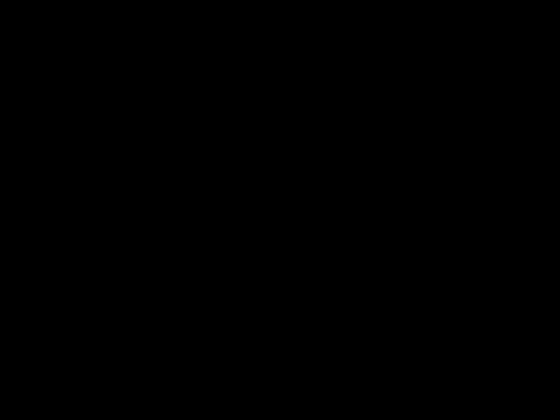

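```bash
cat > m.py <<'E'
from h import *
from scipy.optimize import minimize,least_squares
top,sc=load('top0'),load('scene0')
P={'32':(43,120,(58,152,83,174),(120,183),(151,246,60,132),(455,275)),
'50':(59,150,(130,257,57,186),(435,190),(63,168,62,124),(115,150)),
'70':(78,130,(87,250,74,237),(335,125),(49,209,40,155),(170,230)),
'100':(110,100,(22,245,18,240),(234,132),(31,268,44,237),(292,275))}
def bb(f,x,y,z,r):
    p=proj(f,circ(x,y,z,r)); return np.array([p[:,0].min(),p[:,0].max(),p[:,1].min(),p[:,1].max()])
for k,(d,h,bt,ct,bs,cs) in P.items():
    bt=(np.array(bt)+.5)/5-.5+np.array([ct[0]-30]*2+[ct[1]-30]*2)
    bs=(np.array(bs)+.5)/3.75-.5+np.array([cs[0]-40]*2+[cs[1]-40]*2)
    p0=ray(top,[(bt[0]+bt[1])/2,(bt[2]+bt[3])/2],h)[0,:2]
    for fs in ('t','s','ts'):
        g=lambda p:np.concatenate([bb(f,*p,h,d/2)-b for n,f,b in (('t',top,bt),('s',sc,bs)) if n in fs])
        r=least_squares(g,p0); print('pipe',k,fs,r.x.round(1),r.fun.round(1))
h=cv2.cvtColor(top['pixels'],cv2.COLOR_RGB2HSV); print(h[225,250],h[218,230],h[225,305],h[160,150])
h=cv2.cvtColor(sc['pixels'],cv2.COLOR_RGB2HSV); print(h[225,310],h[235,315],h[300,420])
for n,uv in (('nozzle',(195,191)),('coupl',(362,198)),('green',(190,289))): print(n,ray(top,uv,90 if n=='green' else 40)[0])
E
python3 m.py
```

```text
pipe 32 t [555.6 393.9] [ 0.  -0.  -0.1  0.1]
pipe 32 s [556.6 397. ] [-0.4  0.4 -0.5  0.5]
pipe 32 ts [556.2 396.1] [-0.9 -0.9 -0.4 -0.1 -1.  -0.2 -0.8  0.1]
pipe 50 t [ 550.5 -369.1] [-0.1  0.1  0.  -0. ]
pipe 50 s [ 552.1 -364.8] [-0.3  0.3  0.1 -0.1]
pipe 50 ts [ 550.5 -367.5] [-0.8 -0.5  0.  -0.  -0.8 -0.3 -0.6 -0.8]
pipe 70 t [ 686.5 -132. ] [-0.3  0.3 -0.1  0.1]
pipe 70 s [ 686.8 -128.3] [-0.4  0.4 -0.3  0.2]
pipe 70 ts [ 686.3 -130. ] [-1.2 -0.5 -0.1  0.2 -1.  -0.3 -0.7 -0.3]
pipe 100 t [686.3 123.1] [-0.7  0.7 -0.4  0.3]
pipe 100 s [686.3 124.7] [-0.3  0.3 -0.7  0.5]
pipe 100 ts [686.3 124.2] [-1.1  0.3 -0.4  0.3 -0.6  0.  -0.8  0.4]
[ 29 162 203] [ 29 162 202] [ 27 169 187] [ 18  94 179]
[ 23 255 210] [ 25 255 122] [50  8 97]
nozzle [538.25561832 215.73069941  40.        ]
coupl [ 526.82065235 -207.10356645   40.        ]
green [300.43304943 210.50086179  90.        ]
```

```bash
cat > c.py <<'E'
from h import *
from scipy.optimize import minimize
top,sc=load('top0'),load('scene0')
guess={'100':(244,218),'70':(305,220),'50':(159,241),'32':(397,251)}
D={'100':(121,93,87),'70':(89,61,55),'50':(70,42,36),'32':(54,26,20)}
def mask(f,s):
    h=cv2.cvtColor(f['pixels'],cv2.COLOR_RGB2HSV); return ((h[...,0]>19)&(h[...,0]<36)&(h[...,1]>s)&(h[...,2]>60)).astype(np.uint8)
M={'t':mask(top,130),'s':mask(sc,180)}
cv2.imwrite('pics/m_ts.png',np.hstack([M['t'],M['s']])[::1,::1]*255)
S=4
def sil(f,x,y,d):
    m=np.zeros((420*S,560*S),np.uint8)
    for parts in [[(18,d[0]),(24,d[0])],[(24,24),(52,24)]]:
        p=np.vstack([proj(f,circ(x,y,z,dd/2)) for z,dd in parts]).astype(np.float32)
        cv2.fillPoly(m,[np.round((cv2.convexHull(p)[:,0]+.5)*S).astype(np.int32)],1)
    return m
for k in guess:
    p0=ray(top,guess[k],24)[0,:2]
    for fs in ('t','s'):
        f=top if fs=='t' else sc
        lab=cv2.connectedComponents(M[fs])[1]
        u,v=proj(f,[[*p0,24]])[0].astype(int); l=np.bincount(lab[v-8:v+9,u-8:u+9].ravel())[1:].argmax()+1
        B=(lab==l)
        cost=lambda p:np.abs(sil(f,*p,D[k]).reshape(420,S,560,S).mean((1,3))-B).sum()/B.sum()
        r=minimize(cost,p0,method='Nelder-Mead',options=dict(initial_simplex=[p0,p0+[8,0],p0+[0,8]],xatol=.1,fatol=1e-4))
        print(k,fs,r.x.round(1),round(r.fun,3),B.sum())
E
python3 c.py
```

```text
100 t [472.9  94.6] 0.024 1752
100 s [471.5  95.9] 0.035 1786
70 t [470.7 -62.1] 0.034 940
70 s [469.6 -60.9] 0.055 853
50 t [409.5 309.2] 0.074 590
50 s [408.1 310. ] 0.062 666
32 t [ 393.2 -301.4] 0.064 350
32 s [ 393.  -298.9] 0.105 293
```

>>> jog_arm(series=[[[198,-225,0],[0,0,-1.195],1],[[198,-225,0],[0,0,-1.195],1],[[198,-225,0],[0,0,-1.195],1],[[198,-225,0],[0,0,-1.195],1],[[198,-225,0],[0,0,-1.195],1]], squeeze=15)

```text
time_s: 0.57
ee_pos: [349.3, 376.8, 404.1]
ee_rot: [-180.0, 0.1, 32.3]
force: [1.0, 0.0, 0.0]
gripper_width: 91.6
```

>>> jog_arm(series=[[[59.5,-67,0],[0,0,-0.564],1],[[59.5,-67,0],[0,0,-0.564],1],[[59.5,-67,0],[0,0,-0.564],1],[[59.5,-67,0],[0,0,-0.564],1],[[59.5,-67,0],[0,0,-0.564],1]])

```text
time_s: 0.98
ee_pos: [409.6, 308.7, 403.8]
ee_rot: [180.0, 0.1, -0.4]
force: [-0.5, -0.6, -0.4]
gripper_width: 91.4
```

```bash
cat >> h.py <<'E'
def pose():
    s=telemetry.state(); from scipy.spatial.transform import Rotation as Ro
    T=np.eye(4); T[:3,:3]=Ro.from_euler('xyz',s['ee_rot'],degrees=True).as_matrix(); T[:3,3]=s['ee_pos']; return T
def wproj(f,T,X):
    C=np.linalg.inv(T@np.array(f['T_tool_cam'])); c=np.atleast_2d(X)@C[:3,:3].T+C[:3,3]
    fo=210/np.tan(np.radians(f['fov_y']/2)); n=np.linalg.norm(c[:,:2],axis=1); th=np.arctan2(n,c[:,2])
    return c[:,:2]/n[:,None]*(th*fo)[:,None]+[f['cx'],f['cy']]
E
python3 - <<'E'
from h import *
T=pose(); f=snap('wrist'); im=f['pixels'][:,:,::-1].copy()
for z,r in ((24,35),(52,12)):
    for p in wproj(f,T,circ(408.8,309.6,z,r)): cv2.circle(im,tuple(p.round().astype(int)),0,(255,0,255),-1)
cv2.imwrite('pics/w1.png',im); print(T[:3,3])
E
```

```text
[409.59328166 308.67273759 403.84048166]
```

View pics/w1.png

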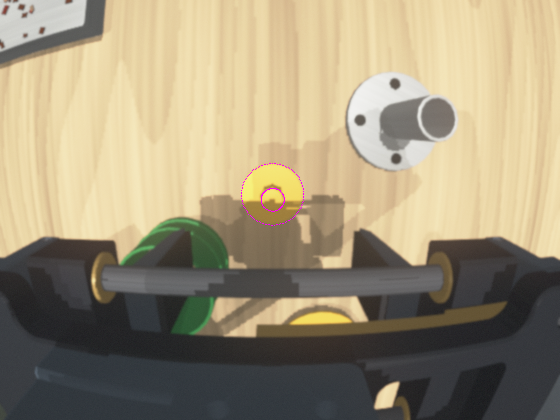

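```bash
cat >> h.py <<'E'
def wcheck(fn,items,box,s):
    T=pose(); f=snap('wrist'); u0,v0,u1,v1=box
    im=cv2.resize(f['pixels'][v0:v1,u0:u1,::-1],None,fx=s,fy=s,interpolation=cv2.INTER_CUBIC)
    for x,y,z,r,c in items:
        for p in wproj(f,T,circ(x,y,z,r)): cv2.circle(im,tuple(np.round((p-[u0,v0]+.5)*s-.5).astype(int)),1,c,-1)
    cv2.imwrite('pics/'+fn+'.png',im); np.save('T_'+fn,T); np.save(fn+'.npy',f,allow_pickle=True)
E
python3 - <<'E'
from h import *
wcheck('w2',[(555.6,393.9,120,21.5,(255,0,255)),(556.6,397,120,21.5,(0,255,0)),(408.8,309.6,24,35,(255,0,255)),(408.8,309.6,52,12,(255,0,255))],(230,80,470,240),3.3)
E
```

```text
(no output)
```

View pics/w2.png

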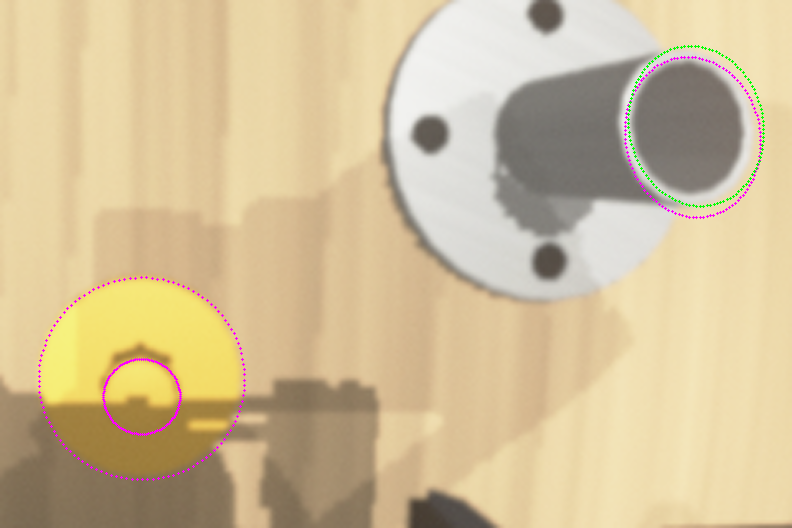

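>>> jog_arm(series=[[[-0.8,0.9,-40],[0,0,0.007],1],[[-0.8,0.9,-80],[0,0,0.007],1],[[-0.8,0.9,-120],[0,0,0.007],1],[[-0.8,0.9,-155],[0,0,0.007],1],[[-0.8,0.9,-180],[0,0,0.007],1]])

```text
time_s: 1.5
ee_pos: [407.1, 309.9, 220.9]
ee_rot: [179.8, 0.3, 0.6]
force: [-0.2, 0.0, -0.4]
gripper_width: 91.4
```

>>> jog_arm(series=[[[1.7,-0.3,-1.5],[0,0,0],0],[[1.7,-0.3,-1.5],[0,0,0],0],[[1.7,-0.3,-1.5],[0,0,0],0],[[1.7,-0.3,-1.5],[0,0,0],0],[[1.7,-0.3,-1.5],[0,0,0],0]], squeeze=20)

```text
time_s: 1.92
ee_pos: [409.3, 310.1, 221.2]
ee_rot: [180.0, 0.1, 0.6]
force: [-0.6, 0.4, -0.3]
gripper_width: 60.7
```

>>> jog_arm(series=[[[0,0,0],[0,0,0],0],[[0,0,0],[0,0,0],0],[[0,0,0],[0,0,0],0],[[0,0,0],[0,0,0],0],[[0,0,0],[0,0,0],0]])

```text
time_s: 2.33
ee_pos: [409.3, 310.0, 221.4]
ee_rot: [180.0, 0.1, 0.6]
force: [-0.1, -0.1, -0.4]
gripper_width: 27.3
```

>>> jog_arm(series=[[[0,0,0],[0,0,0],0],[[0,0,0],[0,0,0],0],[[0,0,0],[0,0,0],0],[[0,0,0],[0,0,0],0],[[0,0,0],[0,0,0],0]])

```text
time_s: 2.75
ee_pos: [409.3, 310.0, 221.3]
ee_rot: [180.0, 0.1, 0.6]
force: [0.2, 0.2, 0.1]
gripper_width: 23.3
```

>>> jog_arm(series=[[[0,0,30],[0,0,0],0],[[0,0,70],[0,0,0],0],[[0,0,110],[0,0,0],0],[[0,0,150],[0,0,0],0],[[0,0,185],[0,0,0],0]])

```text
time_s: 3.17
ee_pos: [409.1, 309.9, 409.0]
ee_rot: [-180.0, 0.0, 0.6]
force: [1.3, 0.5, -0.8]
gripper_width: 23.1
```

>>> jog_arm(series=[[[142,-677,10],[0,0,0],0],[[142,-677,10],[0,0,0],0],[[142,-677,10],[0,0,0],0],[[142,-677,10],[0,0,0],0],[[142,-677,10],[0,0,0],0]])

```text
time_s: 3.58
ee_pos: [451.7, 104.4, 410.2]
ee_rot: [-180.0, 0.0, 0.6]
force: [0.7, 0.2, -1.2]
gripper_width: 23.6
```

>>> jog_arm(series=[[[100,-477,5],[0,0,0],0],[[100,-477,5],[0,0,0],0],[[100,-477,5],[0,0,0],0],[[100,-477,5],[0,0,0],0],[[100,-477,5],[0,0,0],0]])

```text
time_s: 4.0
ee_pos: [494.2, -99.9, 412.3]
ee_rot: [-180.0, -0.0, 0.6]
force: [1.0, 0.5, -0.3]
gripper_width: 23.1
```

>>> jog_arm(series=[[[57,-267,0],[0,0,0],0],[[57,-267,0],[0,0,0],0],[[57,-267,0],[0,0,0],0],[[57,-267,0],[0,0,0],0],[[57,-267,0],[0,0,0],0]])

```text
time_s: 4.42
ee_pos: [537.3, -303.8, 411.9]
ee_rot: [-179.9, 0.0, 0.6]
force: [0.6, -0.0, -0.3]
gripper_width: 23.3
```

>>> jog_arm(series=[[[14,-62,-10],[0,0,0],0],[[14,-62,-10],[0,0,0],0],[[14,-62,-10],[0,0,0],0],[[14,-62,-10],[0,0,0],0],[[14,-62,-10],[0,0,0],0]])

```text
time_s: 4.83
ee_pos: [551.2, -365.3, 401.5]
ee_rot: [-179.9, 0.1, 0.6]
force: [0.2, 0.5, -0.0]
gripper_width: 23.1
```

```bash
cat >> h.py <<'E'
def views(fn,cs,wt=40,ws=40,S=5):
    """cs: centre 3D to crop around; save top/scene crops side by side, return"""
    out=[]
    for n in ('top','scene'):
        f=snap(n); np.save(f'{fn}_{n}.npy',f,allow_pickle=True); u,v=proj(f,[cs])[0].round().astype(int)
        w=wt; p=np.pad(f['pixels'],((60,60),(60,60),(0,0)))[v-w+60:v+w+60,u-w+60:u+w+60,::-1]
        out.append(cv2.resize(p,(400,400),interpolation=cv2.INTER_CUBIC)); print(n,'crop origin',u-w,v-w,'scale',400/(2*w))
    cv2.imwrite(f'pics/{fn}.png',np.hstack(out)); print(telemetry.state()['ee_pos'].round(1),telemetry.state()['ee_rot'].round(2))
E
python3 - <<'E'
from h import *
views('p50a',(551,-367,165))
E
```

```text
top crop origin 405 143 scale 5.0
scene crop origin 63 88 scale 5.0
[ 551.3 -364.5  402.3] [-1.7991e+02  1.0000e-02  6.8000e-01]
```

View pics/p50a.png

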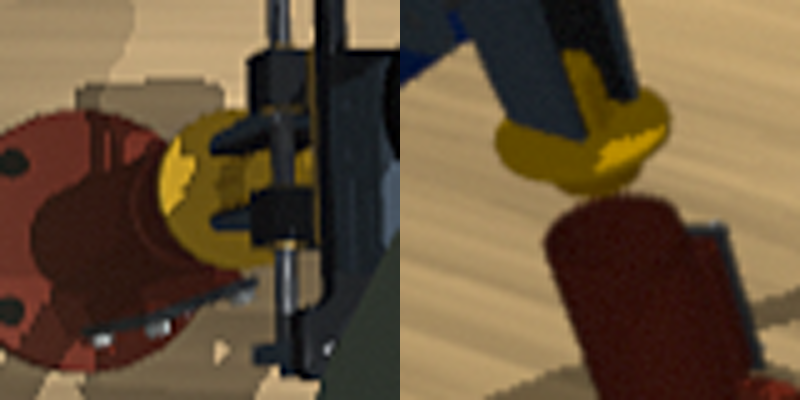

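```bash
cat >> h.py <<'E'
def over(src,fn,cs,items,w=40,out=400):
    o=[]
    for n in ('top','scene'):
        f=load(f'{src}_{n}') if (src!='0') else load(n+'0'); u,v=proj(f,[cs])[0].round().astype(int); s=out/(2*w)
        p=np.pad(f['pixels'],((60,60),(60,60),(0,0)))[v-w+60:v+w+60,u-w+60:u+w+60,::-1]
        im=cv2.resize(p,(out,out),interpolation=cv2.INTER_CUBIC)
        for x,y,z,r,c in items:
            for q in proj(f,circ(x,y,z,r,90)): cv2.circle(im,tuple(np.round((q-[u-w,v-w]+.5)*s-.5).astype(int)),1,c,-1)
        o.append(im)
    cv2.imwrite(f'pics/{fn}.png',np.hstack(o))
E
python3 - <<'E'
from h import *
x,y,z=551.3,-364.5,402.3-221.3
over('p50a','p50b',(551,-367,165),[(x,y,z+24,35,(255,0,255)),(x,y,z+18,35,(255,0,255)),(551.3,-367,150,29.5,(0,255,0))])
E
```

```text
(no output)
```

View pics/p50b.png

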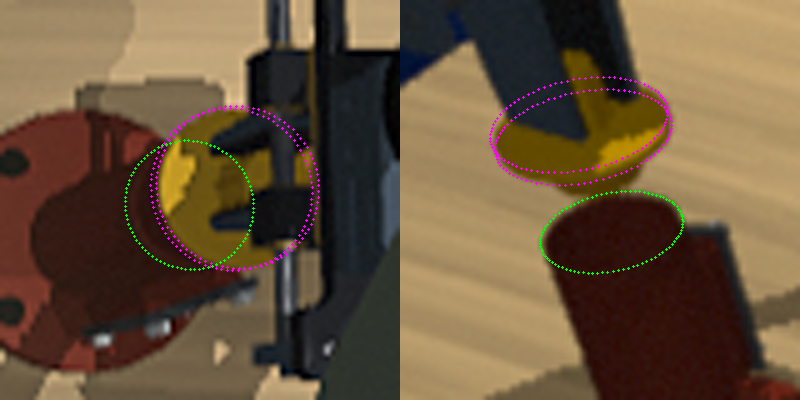

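>>> jog_arm(series=[[[-0.3,-1.5,-8],[0,0,-0.011],0],[[-0.3,-1.5,-16],[0,0,-0.011],0],[[-0.3,-1.5,-24],[0,0,-0.011],0],[[-0.3,-1.5,-28],[0,0,-0.011],0],[[-0.3,-1.5,-28],[0,0,-0.011],0]])

```text
time_s: 5.35
ee_pos: [550.8, -365.5, 372.5]
ee_rot: [-179.8, 0.2, 0.1]
force: [-0.1, 0.9, -0.5]
gripper_width: 23.6
```

Run:
```python
from h import *
views('p50c',(551,-367,155),wt=30)
T=pose(); x,y,z=T[:3,3]-[0,0,221.3]
over('p50c','p50d',(551,-367,155),[(x,y,z+18,35,(255,0,255)),(551.3,-366,150,29.5,(0,255,0))],w=30)
```

```text
top crop origin 413 153 scale 6.666666666666667
scene crop origin 74 102 scale 6.666666666666667
[ 551.  -365.9  374. ] [-1.799e+02  3.000e-02  5.000e-02]
```

View pics/p50d.png

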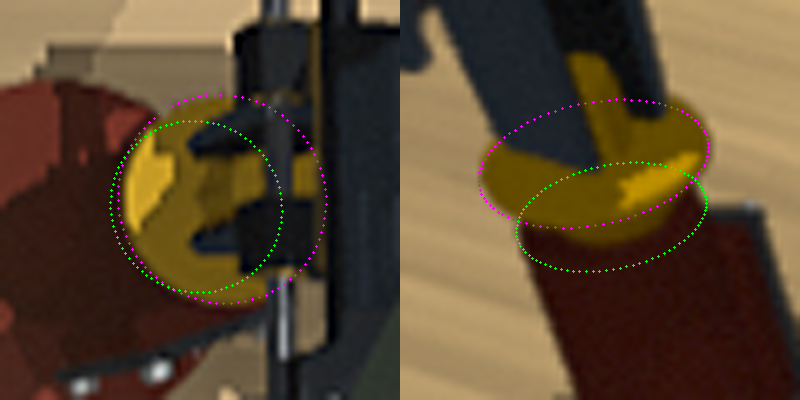

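>>> jog_arm(series=[[[0,0,-4],[0,0,0],0],[[0,0,-8],[0,0,0],0],[[0,0,-12],[0,0,0],0],[[0,0,-16],[0,0,0],0],[[0,0,-18],[0,0,0],0]])

```text
time_s: 5.87
ee_pos: [550.9, -365.9, 355.1]
ee_rot: [-179.9, 0.1, 0.1]
force: [0.1, -0.7, 0.2]
gripper_width: 23.4
```

Spigot is in (no side force). Lowering to the rim.

>>> jog_arm(series=[[[0,0,-1],[0,0,0],0],[[0,0,-1.5],[0,0,0],0],[[0,0,-2],[0,0,0],0],[[0,0,-2.5],[0,0,0],0],[[0,0,-2.5],[0,0,0],0]])

```text
time_s: 6.28
ee_pos: [550.8, -365.8, 353.3]
ee_rot: [-179.9, 0.1, 0.0]
force: [-1.3, 1.6, 3.2]
gripper_width: 23.4
```

>>> jog_arm(series=[[[0,0,0],[0,0,0],1],[[0,0,0],[0,0,0],1],[[0,0,0],[0,0,0],1],[[0,0,0],[0,0,0],1],[[0,0,0],[0,0,0],1]])

```text
time_s: 6.7
ee_pos: [550.9, -365.8, 353.1]
ee_rot: [-179.9, 0.1, 0.1]
force: [-0.4, 0.7, 0.4]
gripper_width: 53.9
```

>>> jog_arm(series=[[[0,0,10],[0,0,0],1],[[0,0,30],[0,0,0],1],[[-10,5,50],[0,0,0],1],[[-50,20,50],[0,0,0],1],[[-90,35,50],[0,0,0],1]])

```text
time_s: 7.12
ee_pos: [463.0, -331.6, 404.7]
ee_rot: [180.0, -0.1, 0.1]
force: [-0.6, -0.4, 0.3]
gripper_width: 87.2
```

Run:
```python
from h import *
views('p50e',(551,-367,155),wt=40)
wcheck('w3',[],(0,0,560,420),1)
```

```text
top crop origin 403 143 scale 5.0
scene crop origin 64 92 scale 5.0
[ 457.6 -328.9  402.9] [-179.63    0.46   -0.  ]
```

View pics/p50e.png

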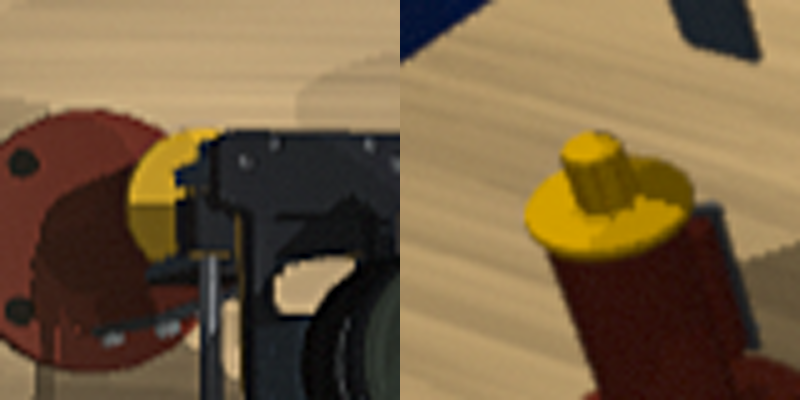

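View pics/w3.png

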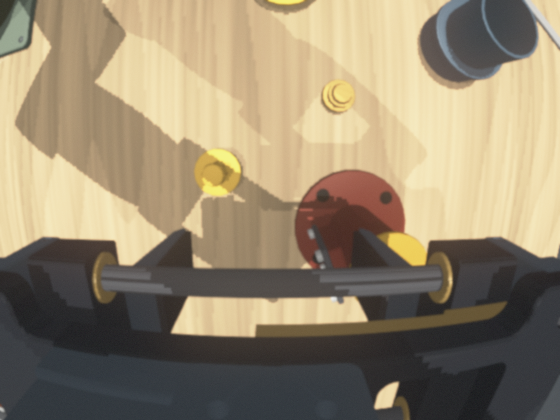

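>>> jog_arm(series=[[[-40,18,0],[0,0,0],1],[[-64,29,-20],[0,0,0],1],[[-64,29,-55],[0,0,0],1],[[-64,29,-90],[0,0,0],1],[[-64,29,-120],[0,0,0],1]])

```text
time_s: 7.68
ee_pos: [396.8, -301.7, 283.5]
ee_rot: [-179.9, 0.0, -0.0]
force: [0.5, 0.4, -0.0]
gripper_width: 91.1
```

Run:
```python
from h import *
print(pose()[:3,3])
wcheck('w4',[(393.3,-300,24,27,(255,0,255)),(393.3,-300,52,12,(255,0,255))],(200,120,360,260),5)
```

```text
[ 396.78359089 -301.68591681  283.46591487]
```

View pics/w4.png

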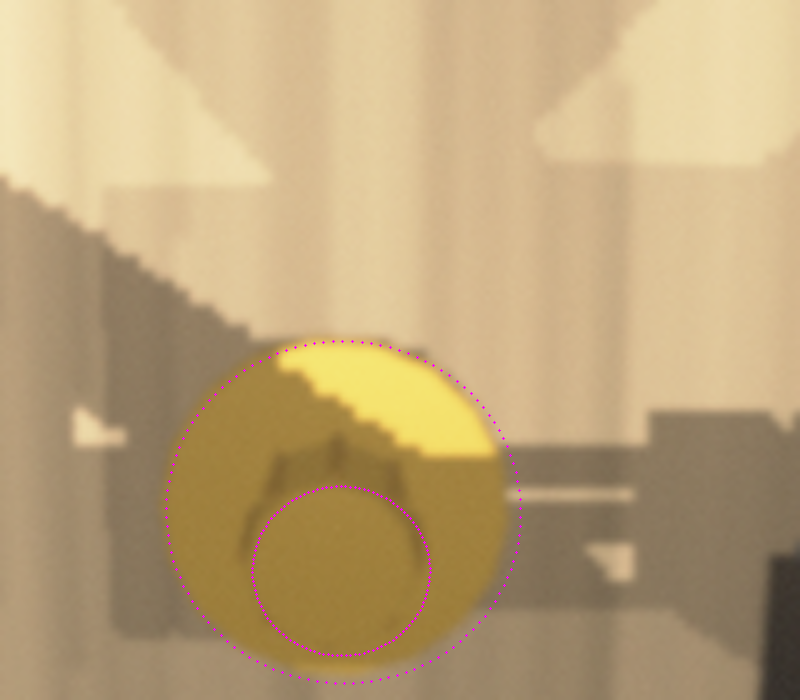

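>>> jog_arm(series=[[[-4.2,2.8,-25],[0,0,0],1],[[-4.2,2.8,-50],[0,0,0],1],[[-4.2,2.8,-60],[0,0,0],1],[[-4.2,2.8,-62.5],[0,0,0],0.8],[[-4.2,2.8,-62.5],[0,0,0],0]])

```text
time_s: 8.15
ee_pos: [392.4, -298.6, 215.9]
ee_rot: [-179.5, 0.5, 0.0]
force: [0.6, 0.1, 0.5]
gripper_width: 80.9
```

>>> jog_arm(series=[[[0,0,0],[0,0,0],0],[[0,0,0],[0,0,0],0],[[0,0,0],[0,0,0],0],[[0,0,0],[0,0,0],0],[[0,0,0],[0,0,0],0]])

```text
time_s: 8.57
ee_pos: [392.5, -298.6, 216.5]
ee_rot: [-179.6, 0.4, -0.0]
force: [-0.6, -0.1, -0.5]
gripper_width: 47.5
```

>>> jog_arm(series=[[[0,0,0],[0,0,0],0],[[0,0,0],[0,0,0],0],[[0,0,0],[0,0,0],0],[[0,0,0],[0,0,0],0],[[0,0,0],[0,0,0],0]])

```text
time_s: 8.98
ee_pos: [392.5, -298.7, 216.5]
ee_rot: [-179.6, 0.4, 0.0]
force: [-0.3, 0.1, 0.9]
gripper_width: 23.2
```

>>> jog_arm(series=[[[0,0,40],[0,0,0],0],[[0,0,80],[0,0,0],0],[[0,0,120],[0,0,0],0],[[0,0,155],[0,0,0],0],[[10,20,185],[0,0,0],0]])

```text
time_s: 9.4
ee_pos: [401.8, -280.2, 404.3]
ee_rot: [-179.8, 0.3, -0.2]
force: [0.9, 0.0, -0.8]
gripper_width: 23.5
```

>>> jog_arm(series=[[[150,670,0],[0,0,0],0],[[150,670,0],[0,0,0],0],[[150,670,0],[0,0,0],0],[[150,670,0],[0,0,0],0],[[150,670,0],[0,0,0],0]])

```text
time_s: 9.82
ee_pos: [447.7, -73.5, 402.4]
ee_rot: [-179.8, 0.3, -0.2]
force: [0.7, -0.3, -0.7]
gripper_width: 23.4
```

>>> jog_arm(series=[[[105,470,0],[0,0,0],0],[[105,470,0],[0,0,0],0],[[105,470,0],[0,0,0],0],[[105,470,0],[0,0,0],0],[[105,470,0],[0,0,0],0]])

```text
time_s: 10.23
ee_pos: [492.8, 130.2, 402.3]
ee_rot: [-179.8, 0.4, -0.2]
force: [0.2, -0.6, 0.3]
gripper_width: 23.8
```

>>> jog_arm(series=[[[62,266,0],[0,0,0],0],[[62,266,0],[0,0,0],0],[[62,266,0],[0,0,0],0],[[62,266,0],[0,0,0],0],[[62,266,0],[0,0,0],0]])

```text
time_s: 10.65
ee_pos: [539.8, 333.2, 401.9]
ee_rot: [-179.8, 0.4, -0.2]
force: [1.7, -0.5, -0.8]
gripper_width: 23.5
```

>>> jog_arm(series=[[[15,59,0],[0,0,0],0],[[15,59,-10],[0,0,0],0],[[15,59,-25],[0,0,0],0],[[15,59,-40],[0,0,0],0],[[15,59,-50],[0,0,0],0]])

```text
time_s: 11.07
ee_pos: [554.4, 392.7, 349.4]
ee_rot: [-179.9, 0.5, -0.1]
force: [-0.3, -0.4, 0.3]
gripper_width: 23.9
```

Run:
```python
from h import *
views('p32a',(555,396,128),wt=30)
T=pose(); x,y,z=T[:3,3]-[0,0,216.5]
over('p32a','p32b',(555,396,128),[(x,y,z+18,27,(255,0,255)),(555,396,120,21.5,(0,255,0))],w=30)
```

```text
top crop origin 78 148 scale 6.666666666666667
scene crop origin 439 226 scale 6.666666666666667
[554.3 391.9 349.3] [-1.7999e+02  6.3000e-01 -1.6000e-01]
```

View pics/p32b.png

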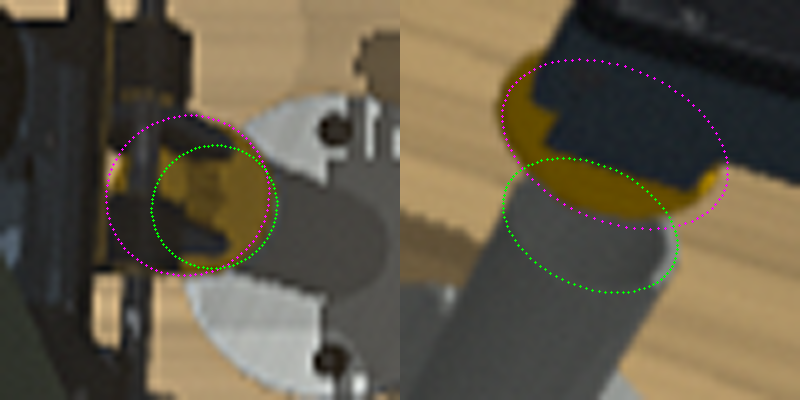

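Run:
```python
from h import *
x,y,z=552,390,349.3-216.5
over('p32a','p32c',(555,396,128),[(x,y,z+18,27,(255,0,255)),(x,y,z+24,27,(255,0,255)),(556,396,120,21.5,(0,255,0))],w=25)
over('0','p32d',(555,396,128),[(556,396,120,21.5,(0,255,0)),(556,396,120,18,(0,255,0)),(556,396,14,60,(0,255,0))],w=40)
a=cv2.imread('pics/p32c.png');b=cv2.imread('pics/p32d.png');cv2.imwrite('pics/p32e.png',cv2.resize(np.vstack([a,b]),None,fx=.75,fy=.75))
```

```text
(no output)
```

View pics/p32c.png

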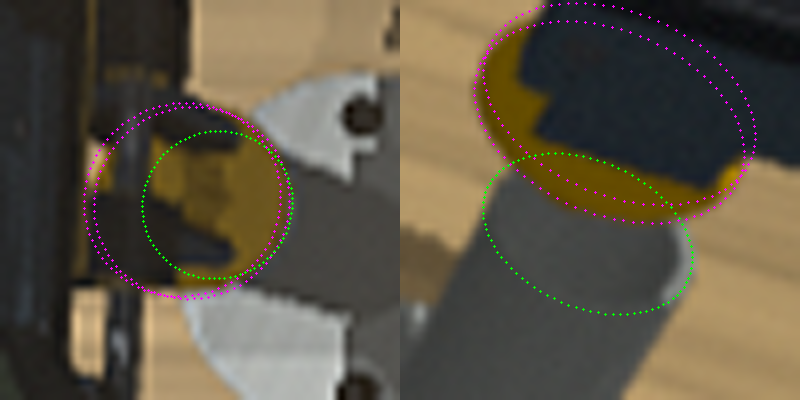

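View pics/p32d.png

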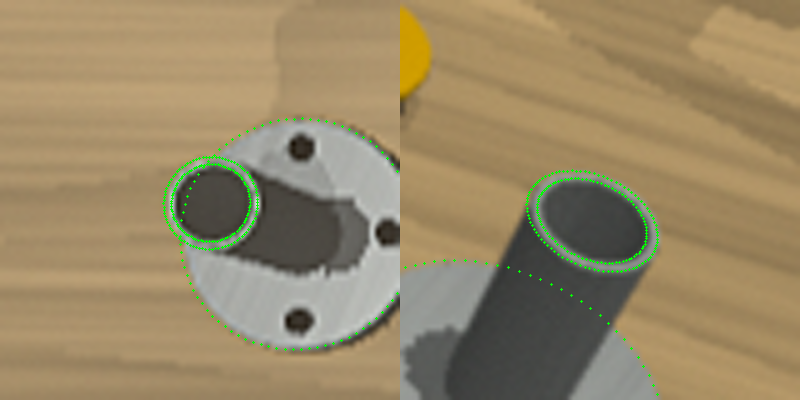

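>>> jog_arm(series=[[[3.4,6,0],[0,0,0],0],[[3.4,6,0],[0,0,0],0],[[3.4,6,-5],[0,0,0],0],[[3.4,6,-9],[0,0,0],0],[[3.4,6,-12],[0,0,0],0]])

```text
time_s: 11.58
ee_pos: [557.7, 397.7, 337.2]
ee_rot: [-180.0, 0.6, -0.2]
force: [-0.4, -0.2, -0.1]
gripper_width: 23.7
```

Run:
```python
from h import *
views('p32f',(555,396,120),wt=25)
T=pose(); print(T[:3,2]); x,y,z=T[:3,3]+T[:3,2]*210+[0,-2,0]; z=T[2,3]-216.5; print(x,y,z)
over('p32f','p32g',(555,396,120),[(x,y,z+18,27,(255,0,255)),(556,396,120,21.5,(0,255,0))],w=25)
```

```text
top crop origin 85 154 scale 8.0
scene crop origin 442 234 scale 8.0
[557.6 397.7 336.7] [ 1.7996e+02  6.9000e-01 -1.7000e-01]
[-1.20329306e-02 -6.30712676e-04 -9.99927403e-01]
555.0768431802475 395.5178559041768 120.16317536033819
```

View pics/p32g.png

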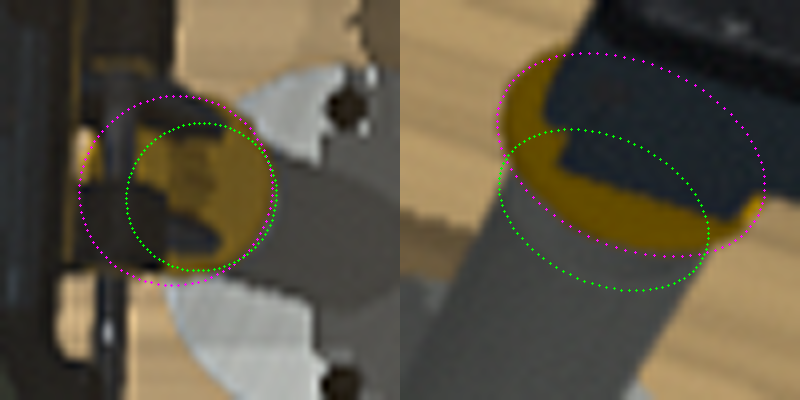

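>>> jog_arm(series=[[[0.7,0.6,-2],[0,0,0],0],[[0.7,0.6,-5],[0,0,0],0],[[0.7,0.6,-8],[0,0,0],0],[[0.7,0.6,-10],[0,0,0],0],[[0.7,0.6,-10],[0,0,0],0]])

```text
time_s: 12.1
ee_pos: [558.2, 398.2, 325.9]
ee_rot: [179.9, 0.8, -0.2]
force: [0.7, -0.4, -1.0]
gripper_width: 23.4
```

>>> jog_arm(series=[[[0,0,-2],[0,0,0],0],[[0,0,-4],[0,0,0],0],[[0,0,-5],[0,0,0],0],[[0,0,-6],[0,0,0],0],[[0,0,-6],[0,0,0],0]])

```text
time_s: 12.52
ee_pos: [558.1, 398.2, 319.7]
ee_rot: [179.9, 0.8, -0.2]
force: [0.0, 0.2, -0.0]
gripper_width: 23.6
```

>>> jog_arm(series=[[[-1,0,-0.5],[0,-0.006,0],0],[[-1,0,-1],[0,-0.006,0],0],[[-1,0,-1.5],[0,-0.006,0],0],[[-1,0,-2],[0,-0.006,0],0],[[-1,0,-2],[0,-0.006,0],0]])

```text
time_s: 12.93
ee_pos: [557.1, 398.1, 318.6]
ee_rot: [179.9, 0.4, -0.2]
force: [-0.9, -1.2, 4.8]
gripper_width: 23.4
```

>>> jog_arm(series=[[[0,0,0],[0,0,0],1],[[0,0,0],[0,0,0],1],[[0,0,0],[0,0,0],1],[[0,0,0],[0,0,0],1],[[0,0,0],[0,0,0],1]])

```text
time_s: 13.35
ee_pos: [557.1, 398.1, 318.2]
ee_rot: [179.9, 0.4, -0.2]
force: [0.1, -0.5, -0.1]
gripper_width: 54.0
```

>>> jog_arm(series=[[[0,0,10],[0,0,0],1],[[0,0,30],[0,0,0],1],[[0,0,55],[0,0,0],1],[[-20,-60,70],[0,-0.006,0],1],[[-40,-100,80],[0,-0.006,0],1]])

```text
time_s: 13.77
ee_pos: [528.4, 322.9, 393.7]
ee_rot: [-180.0, -0.1, -0.0]
force: [0.0, -0.7, -0.1]
gripper_width: 87.8
```

Run:
```python
from h import *
views('p32h',(555,396,125),wt=40)
```

```text
top crop origin 69 138 scale 5.0
scene crop origin 428 217 scale 5.0
[526.1 318.7 394.9] [ 1.7984e+02  3.0000e-02 -3.1000e-01]
```

View pics/p32h.png

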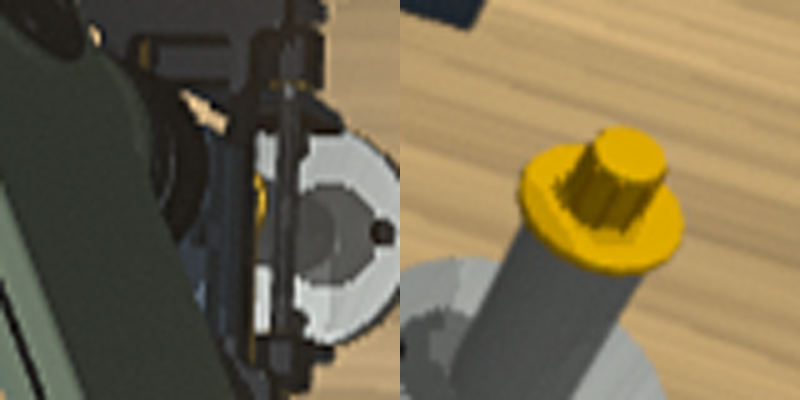

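>>> jog_arm(series=[[[-54,-223.5,0],[0,0,0.005],1],[[-54,-223.5,0],[0,0,0.005],1],[[-54,-223.5,0],[0,0,0.005],1],[[-54,-223.5,0],[0,0,0.005],1],[[-54,-223.5,0],[0,0,0.005],1]])

```text
time_s: 14.28
ee_pos: [477.6, 118.9, 395.2]
ee_rot: [179.9, -0.0, 0.0]
force: [0.7, -0.4, 0.4]
gripper_width: 91.3
```

>>> jog_arm(series=[[[-4,-18,-10],[0,0,0],1],[[-4,-18,-40],[0,0,0],1],[[-4,-18,-65],[0,0,0],1],[[-4,-18,-80],[0,0,0],1],[[-4,-18,-80],[0,0,0],1]])

```text
time_s: 14.7
ee_pos: [472.9, 100.6, 312.8]
ee_rot: [179.8, 0.3, -0.0]
force: [-1.5, -0.6, -0.5]
gripper_width: 90.9
```

Run:
```python
from h import *
print(pose()[:3,3])
wcheck('w5',[(472.2,95.2,24,60.5,(255,0,255)),(472.2,95.2,52,12,(255,0,255)),(686.3,124,100,55,(0,255,0))],(120,60,520,300),2)
```

```text
[472.89766973 100.62624898 312.77322367]
```

View pics/w5.png

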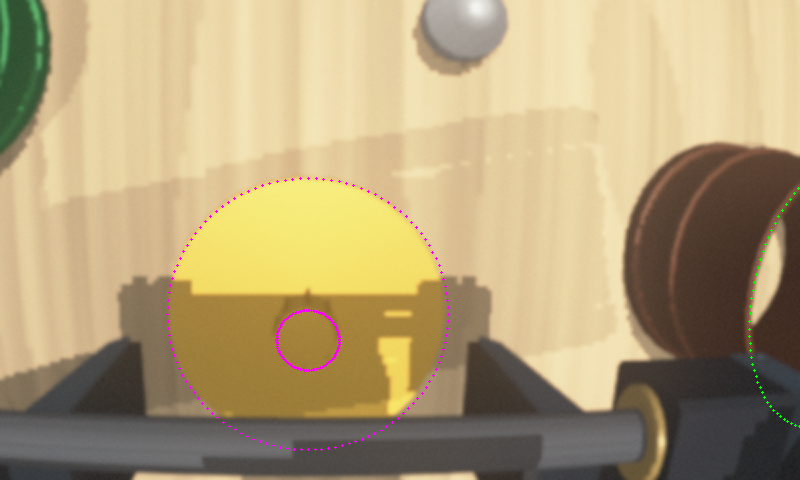

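>>> jog_arm(series=[[[-0.7,-5.4,-30],[0.0035,-0.005,0],1],[[-0.7,-5.4,-60],[0.0035,-0.005,0],1],[[-0.7,-5.4,-80],[0.0035,-0.005,0],1],[[-0.7,-5.4,-88],[0.0035,-0.005,0],1],[[-0.7,-5.4,-91],[0.0035,-0.005,0],0.8]])

```text
time_s: 15.17
ee_pos: [473.5, 95.8, 223.4]
ee_rot: [-180.0, -0.2, 0.0]
force: [0.1, 0.0, -0.0]
gripper_width: 86.8
```

>>> jog_arm(series=[[[0,0,0],[0,0,0],0],[[0,0,0],[0,0,0],0],[[0,0,0],[0,0,0],0],[[0,0,0],[0,0,0],0],[[0,0,0],[0,0,0],0]])

```text
time_s: 15.58
ee_pos: [473.7, 95.9, 224.3]
ee_rot: [-179.9, -0.3, 0.0]
force: [-0.0, -0.4, 0.5]
gripper_width: 54.2
```

>>> jog_arm(series=[[[0,0,0],[0,0,0],0],[[0,0,0],[0,0,0],0],[[0,0,0],[0,0,0],0],[[0,0,0],[0,0,0],0],[[0,0,0],[0,0,0],0]])

```text
time_s: 16.0
ee_pos: [473.3, 95.9, 224.2]
ee_rot: [-180.0, -0.2, 0.0]
force: [-2.6, -0.8, 1.9]
gripper_width: 23.2
```

>>> jog_arm(series=[[[0,0,0],[0,0,0],0],[[0,0,0],[0,0,0],0],[[0,0,0],[0,0,0],0],[[0,0,0],[0,0,0],0],[[0,0,0],[0,0,0],0]])

```text
time_s: 16.42
ee_pos: [473.3, 95.9, 224.2]
ee_rot: [-180.0, -0.2, 0.0]
force: [-0.9, 0.7, 0.8]
gripper_width: 23.0
```

>>> jog_arm(series=[[[0,0,20],[0,0,0],0],[[0,0,55],[0,0,0],0],[[0,0,95],[0,0,0],0],[[0,0,130],[0,0,0],0],[[0,0,150],[0,0,0],0]], squeeze=30)

```text
time_s: 16.83
ee_pos: [473.8, 95.9, 377.9]
ee_rot: [-179.9, -0.5, 0.0]
force: [0.1, -0.5, -2.3]
gripper_width: 23.2
```

>>> jog_arm(series=[[[36,5,0],[0,0,0],0],[[76,10,0],[0,0,0],0],[[116,15,0],[0,0,0],0],[[156,20,0],[0,0,0],0],[[190,25,0],[0,0,0],0]])

```text
time_s: 17.25
ee_pos: [666.0, 121.0, 377.0]
ee_rot: [-179.9, -0.5, 0.0]
force: [0.0, 0.2, -1.2]
gripper_width: 22.7
```

>>> jog_arm(series=[[[23,3,0],[0,0,0],0],[[23,3,-5],[0,0,0],0],[[23,3,-10],[0,0,0],0],[[23,3,-15],[0,0,0],0],[[23,3,-15],[0,0,0],0]])

```text
time_s: 17.67
ee_pos: [687.8, 123.9, 360.1]
ee_rot: [-179.9, -0.3, 0.0]
force: [-0.6, 0.7, -2.0]
gripper_width: 23.2
```

Run:
```python
from h import *
views('p100a',(686,124,115),wt=45)
T=pose(); print(T[:3,2]); x,y,z=T[:3,3]+T[:3,2]*210; z=T[2,3]-224.2; print(x,y,z)
over('p100a','p100b',(686,124,115),[(x,y,z+18,60.5,(255,0,255)),(686.3,124,100,55,(0,255,0))],w=45)
```

```text
top crop origin 184 81 scale 4.444444444444445
scene crop origin 246 220 scale 4.444444444444445
[688.1 123.9 362. ] [-1.7992e+02 -4.6000e-01  2.0000e-02]
[ 0.00808631  0.00147423 -0.99996622]
689.7532642503305 124.22981649173308 137.80524278735845
```

View pics/p100b.png

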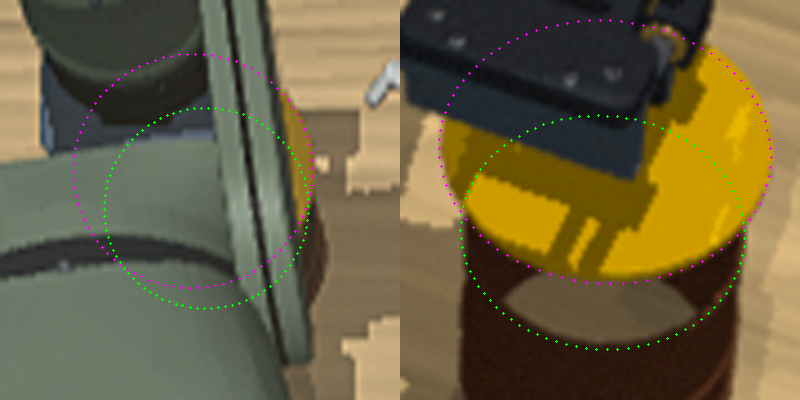

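>>> jog_arm(series=[[[-2.2,0,-5],[0,0,0],0],[[-2.2,0,-13],[0,0,0],0],[[-2.2,0,-21],[0,0,0],0],[[-2.2,0,-27],[0,0,0],0],[[-2.2,0,-31],[0,0,0],0]])

```text
time_s: 18.18
ee_pos: [685.5, 123.9, 329.5]
ee_rot: [-179.9, -0.3, 0.0]
force: [-0.3, 0.1, -1.9]
gripper_width: 23.2
```

Run:
```python
from h import *
views('p100c',(686,124,105),wt=40)
T=pose(); x,y,z=T[:3,3]+T[:3,2]*210; z=T[2,3]-224.2; print(x,y,z)
f=load('p100c_scene'); u,v=proj(f,[(686,124,105)])[0].round().astype(int)
cv2.imwrite('pics/p100d.png',cv2.resize(f['pixels'][v-40:v+40,u-45:u+45,::-1],None,fx=7,fy=7,interpolation=cv2.INTER_CUBIC))
```

```text
top crop origin 190 87 scale 5.0
scene crop origin 251 229 scale 5.0
[685.7 123.9 329.6] [-1.7994e+02 -3.3000e-01  2.0000e-02]
686.8634578092368 124.11883042365966 105.36192706664991
```

View pics/p100d.png

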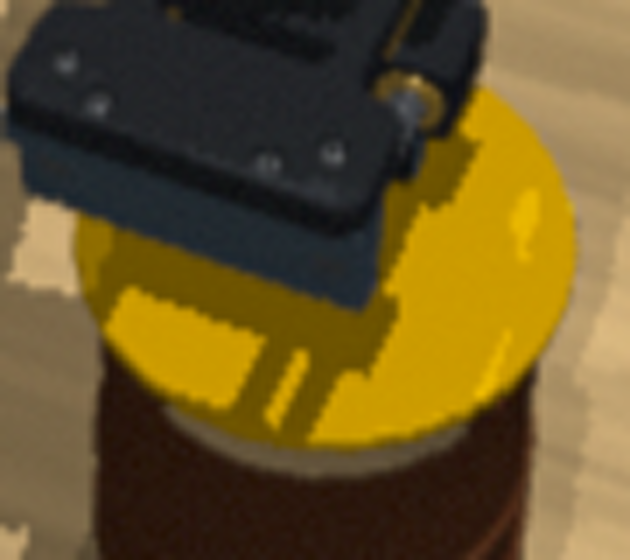

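>>> jog_arm(series=[[[0,-0.8,-4],[0,0,0],0],[[0,-0.8,-8],[0,0,0],0],[[0,-0.8,-12],[0,0,0],0],[[0,-0.8,-15],[0,0,0],0],[[0,-0.8,-15],[0,0,0],0]])

```text
time_s: 18.7
ee_pos: [685.5, 123.1, 313.6]
ee_rot: [-180.0, -0.2, 0.0]
force: [-0.1, -0.4, -1.4]
gripper_width: 23.4
```

>>> jog_arm(series=[[[0,0,-2],[0,0,0],0],[[0,0,-4],[0,0,0],0],[[0,0,-6],[0,0,0],0],[[0,0,-7],[0,0,0],0],[[0,0,-7.5],[0,0,0],0]])

```text
time_s: 19.12
ee_pos: [685.5, 123.1, 306.3]
ee_rot: [-180.0, -0.2, 0.0]
force: [-1.0, 0.9, 1.0]
gripper_width: 23.0
```

>>> jog_arm(series=[[[0,0,-0.5],[0,0,0],0],[[0,0,-1],[0,0,0],0],[[0,0,-1.3],[0,0,0],0],[[0,0,-1.3],[0,0,0],0],[[0,0,-1.3],[0,0,0],0]])

```text
time_s: 19.53
ee_pos: [685.3, 123.1, 306.2]
ee_rot: [-179.9, -0.3, 0.0]
force: [-1.6, -0.6, 5.0]
gripper_width: 23.2
```

>>> jog_arm(series=[[[0,0,0],[0,0,0],1],[[0,0,0],[0,0,0],1],[[0,0,0],[0,0,0],1],[[0,0,0],[0,0,0],1],[[0,0,0],[0,0,0],1]])

```text
time_s: 19.95
ee_pos: [685.4, 123.1, 306.0]
ee_rot: [-179.9, -0.3, 0.0]
force: [-0.3, 0.1, -0.0]
gripper_width: 53.4
```

>>> jog_arm(series=[[[0,0,15],[0,0,0],1],[[0,0,40],[0,0,0],1],[[0,0,70],[0,0,0],1],[[-40,0,85],[0,0,0],1],[[-80,-20,85],[0,0,0],1]])

```text
time_s: 20.37
ee_pos: [609.9, 106.7, 394.3]
ee_rot: [-179.8, -0.8, 0.1]
force: [0.3, -0.2, 1.0]
gripper_width: 87.3
```

>>> jog_arm(series=[[[-35,-40,0],[0,0,0],1],[[-70,-75,0],[0,0,0],1],[[-105,-110,0],[0,0,0],1],[[-130,-135,0],[0,0,0],1],[[-130,-150,0],[0,0,0],1]])

```text
time_s: 20.78
ee_pos: [476.4, -44.1, 394.3]
ee_rot: [-179.8, -0.6, 0.2]
force: [-0.0, 0.6, 1.0]
gripper_width: 91.0
```

Run:
```python
from h import *
views('p100e',(686,124,105),wt=45)
```

```text
top crop origin 185 82 scale 4.444444444444445
scene crop origin 246 224 scale 4.444444444444445
[477.6 -45.9 394.6] [-1.7985e+02 -7.4000e-01 -1.0000e-01]
```

View pics/p100e.png

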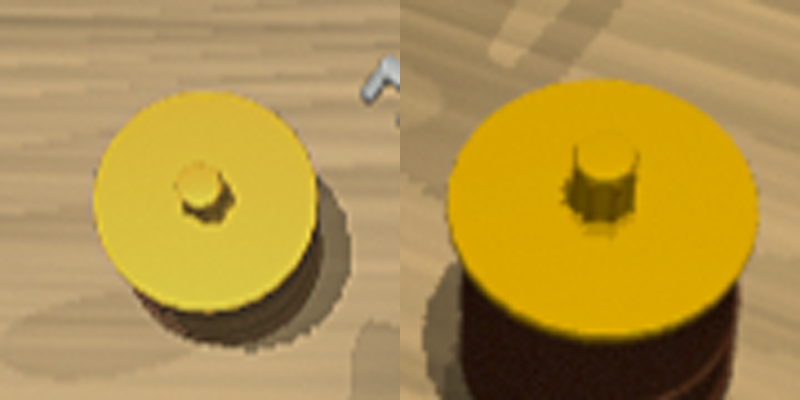

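>>> jog_arm(series=[[[-7.4,-15.6,-15],[-0.0025,0.012,0.002],1],[[-7.4,-15.6,-45],[-0.0025,0.012,0.002],1],[[-7.4,-15.6,-75],[-0.0025,0.012,0.002],1],[[-7.4,-15.6,-90],[-0.0025,0.012,0.002],1],[[-7.4,-15.6,-95],[-0.0025,0.012,0.002],1]])

```text
time_s: 21.3
ee_pos: [469.8, -61.0, 297.1]
ee_rot: [-179.9, 0.2, 0.0]
force: [-0.3, 0.5, 0.1]
gripper_width: 90.9
```

Run:
```python
from h import *
s=telemetry.state();print(s['ee_pos'],s['ee_rot'])
wcheck('w6',[(470.2,-61.5,24,44.5,(255,0,255)),(470.2,-61.5,52,12,(255,0,255))],(160,100,400,280),3.3)
```

```text
[469.80373509 -61.02097104 297.05884758] [-1.79935862e+02  2.30338519e-01  9.47865850e-03]
```

View pics/w6.png

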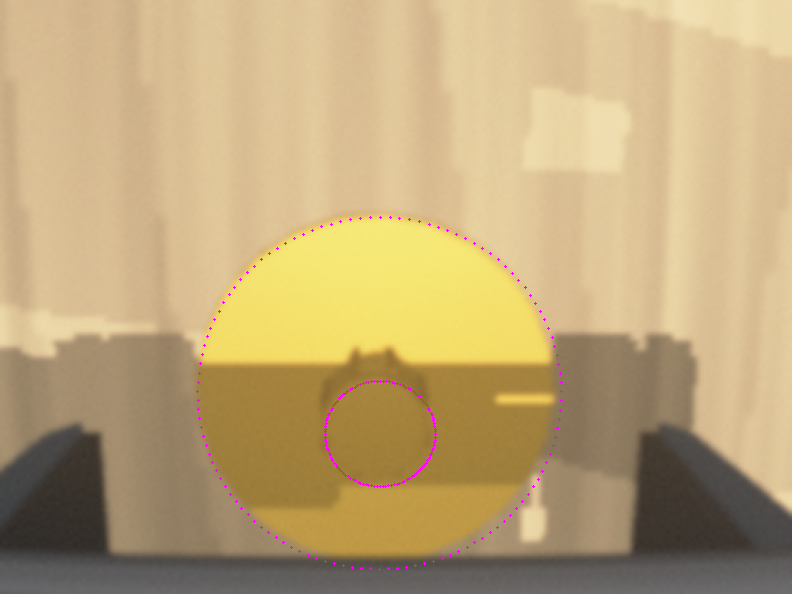

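>>> jog_arm(series=[[[0.5,0,-25],[0,0,0],1],[[0.5,0,-50],[0,0,0],1],[[0.5,0,-65],[0,0,0],1],[[0.5,0,-73],[0,0,0],1],[[0.5,0,-75],[0,0,0],0.8]])

```text
time_s: 21.77
ee_pos: [471.2, -60.8, 222.2]
ee_rot: [-179.9, 0.2, 0.0]
force: [-0.0, -0.3, 0.4]
gripper_width: 86.8
```

>>> jog_arm(series=[[[0,0,0],[0,0,0],0],[[0,0,0],[0,0,0],0],[[0,0,0],[0,0,0],0],[[0,0,0],[0,0,0],0],[[0,0,0],[0,0,0],0]], squeeze=25)

```text
time_s: 22.18
ee_pos: [471.4, -60.8, 223.0]
ee_rot: [-180.0, 0.1, 0.0]
force: [0.5, -0.0, 0.1]
gripper_width: 54.3
```

>>> jog_arm(series=[[[0,0,0],[0,0,0],0],[[0,0,0],[0,0,0],0],[[0,0,0],[0,0,0],0],[[0,0,0],[0,0,0],0],[[0,0,0],[0,0,0],0]])

```text
time_s: 22.6
ee_pos: [471.3, -60.8, 222.9]
ee_rot: [-179.9, 0.1, 0.0]
force: [-0.2, 0.3, 1.4]
gripper_width: 23.1
```

>>> jog_arm(series=[[[0,0,0],[0,0,0],0],[[0,0,0],[0,0,0],0],[[0,0,0],[0,0,0],0],[[0,0,0],[0,0,0],0],[[0,0,0],[0,0,0],0]])

```text
time_s: 23.02
ee_pos: [471.3, -60.8, 223.0]
ee_rot: [-179.9, 0.1, 0.0]
force: [0.3, -0.6, -0.1]
gripper_width: 23.4
```

>>> jog_arm(series=[[[0,0,20],[0,0,0],0],[[0,0,60],[0,0,0],0],[[0,0,100],[0,0,0],0],[[0,0,140],[0,0,0],0],[[0,0,165],[0,0,0],0]])

```text
time_s: 23.43
ee_pos: [471.6, -60.8, 391.8]
ee_rot: [-180.0, -0.2, 0.0]
force: [1.1, 0.3, -1.1]
gripper_width: 23.5
```

>>> jog_arm(series=[[[36,-11,0],[0,0,0],0],[[74,-23,0],[0,0,0],0],[[112,-35,0],[0,0,0],0],[[150,-48,0],[0,0,0],0],[[185,-60,0],[0,0,0],0]])

```text
time_s: 23.85
ee_pos: [658.3, -121.5, 391.3]
ee_rot: [-180.0, -0.2, 0.0]
force: [0.5, -0.9, -1.0]
gripper_width: 23.2
```

>>> jog_arm(series=[[[15,-4,0],[0,0,0],0],[[29,-9,0],[0,0,0],0],[[29,-9,-5],[0,0,0],0],[[29,-9,-10],[0,0,0],0],[[29,-9,-15],[0,0,0],0]])

```text
time_s: 24.27
ee_pos: [686.5, -130.2, 375.1]
ee_rot: [-180.0, -0.0, 0.0]
force: [-0.7, -0.5, -0.2]
gripper_width: 23.5
```

Run:
```python
from h import *
views('p70a',(686,-129,140),wt=40)
T=pose(); print(T[:3,2]); x,y,z=T[:3,3]+T[:3,2]*210; z=T[2,3]-223; print(x,y,z)
over('p70a','p70b',(686,-129,140),[(x,y,z+18,44.5,(255,0,255)),(x,y,z+24,44.5,(255,0,255)),(686.5,-129.5,130,39,(0,255,0))],w=40)
```

```text
top crop origin 298 85 scale 5.0
scene crop origin 123 171 scale 5.0
[ 686.1 -130.1  374.9] [-1.7995e+02  4.0000e-02  5.0000e-02]
[-6.96226043e-04  9.01448535e-04 -9.99999351e-01]
685.939502316162 -129.8632996917067 151.92374947515174
```

View pics/p70b.png

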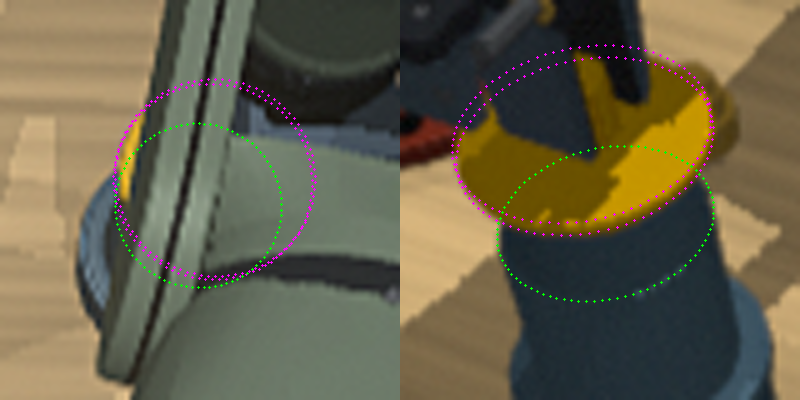

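>>> jog_arm(series=[[[0.7,1.2,-4],[0,0,0],0],[[0.7,1.2,-8],[0,0,0],0],[[0.7,1.2,-12],[0,0,0],0],[[0.7,1.2,-16],[0,0,0],0],[[0.7,1.2,-17],[0,0,0],0]])

```text
time_s: 24.78
ee_pos: [686.6, -128.8, 357.0]
ee_rot: [-179.9, 0.1, 0.1]
force: [-0.7, -1.0, -0.9]
gripper_width: 23.4
```

Run:
```python
from h import *
views('p70c',(686,-129,130),wt=40)
T=pose(); x,y,z=T[:3,3]+T[:3,2]*210; z=T[2,3]-223; print(x,y,z)
f=load('p70c_scene'); u,v=proj(f,[(686,-129,130)])[0].round().astype(int)
im=cv2.resize(f['pixels'][v-35:v+35,u-40:u+40,::-1],None,fx=8,fy=8,interpolation=cv2.INTER_CUBIC)
for q in proj(f,circ(686.6,-128.7,130,39)): cv2.circle(im,tuple(np.round((q-[u-40,v-35]+.5)*8-.5).astype(int)),1,(0,255,0),-1)
for q in proj(f,circ(x,y,z+18,44.5)): cv2.circle(im,tuple(np.round((q-[u-40,v-35]+.5)*8-.5).astype(int)),1,(255,0,255),-1)
cv2.imwrite('pics/p70d.png',im)
```

```text
top crop origin 297 86 scale 5.0
scene crop origin 124 175 scale 5.0
[ 686.7 -128.9  357.5] [-1.7994e+02  7.0000e-02  5.0000e-02]
686.4673545917509 -128.63631430453103 134.52773360579994
```

View pics/p70d.png

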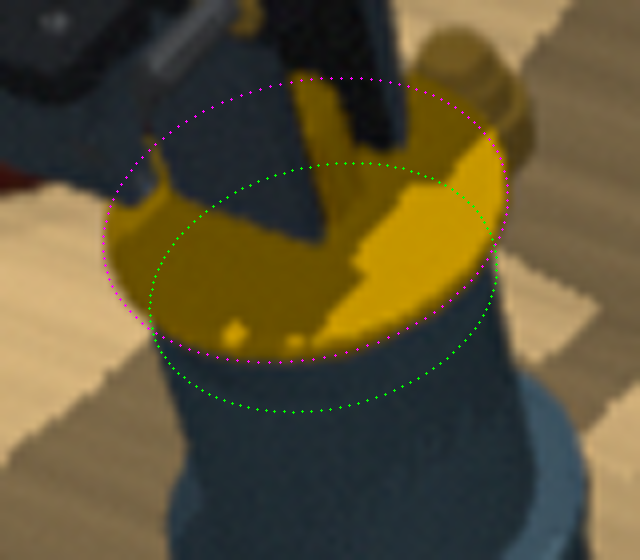

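>>> jog_arm(series=[[[0,0.4,-4],[0,0,0],0],[[0,0.4,-8],[0,0,0],0],[[0,0.4,-12],[0,0,0],0],[[0,0.4,-15],[0,0,0],0],[[0,0.4,-16],[0,0,0],0]])

```text
time_s: 25.3
ee_pos: [686.6, -128.4, 340.6]
ee_rot: [-179.9, 0.2, 0.1]
force: [0.6, -0.9, -1.9]
gripper_width: 23.4
```

>>> jog_arm(series=[[[0,0,-2],[0,0,0],0],[[0,0,-4],[0,0,0],0],[[0,0,-5],[0,0,0],0],[[0,0,-6],[0,0,0],0],[[0,0,-6.5],[0,0,0],0]])

```text
time_s: 25.72
ee_pos: [686.5, -128.4, 334.9]
ee_rot: [-179.9, 0.1, 0.1]
force: [-2.4, 0.6, 5.1]
gripper_width: 23.3
```

Contact at the expected height; release and retreat.

>>> jog_arm(series=[[[0,0,0],[0,0,0],1],[[0,0,0],[0,0,0],1],[[0,0,0],[0,0,0],1],[[0,0,0],[0,0,0],1],[[0,0,0],[0,0,0],1]])

```text
time_s: 26.13
ee_pos: [686.5, -128.4, 334.8]
ee_rot: [-179.9, 0.1, 0.1]
force: [0.1, 0.5, -0.8]
gripper_width: 54.0
```

>>> jog_arm(series=[[[0,0,10],[0,0,0],1],[[0,0,35],[0,0,0],1],[[0,0,65],[0,0,0],1],[[-40,0,80],[0,0,0],1],[[-80,0,85],[0,0,0],1]])

```text
time_s: 26.55
ee_pos: [607.5, -128.5, 422.9]
ee_rot: [180.0, -0.3, 0.1]
force: [-0.1, -1.0, 1.4]
gripper_width: 87.0
```

>>> jog_arm(series=[[[-200,80,0],[0,0,0],1],[[-200,80,0],[0,0,0],1],[[-200,80,0],[0,0,0],1],[[-200,80,0],[0,0,0],1],[[-200,80,0],[0,0,0],1]])

```text
time_s: 26.97
ee_pos: [411.1, -50.2, 423.5]
ee_rot: [180.0, -0.3, 0.1]
force: [-0.4, 0.6, -0.4]
gripper_width: 91.2
```

>>> jog_arm(series=[[[-40,20,0],[0,0,0],1],[[-40,20,0],[0,0,0],1],[[-40,20,0],[0,0,0],1],[[-40,20,0],[0,0,0],1],[[-40,20,0],[0,0,0],1]])

```text
time_s: 27.38
ee_pos: [372.5, -30.5, 424.2]
ee_rot: [180.0, -0.4, 0.1]
force: [0.4, -0.0, 0.4]
gripper_width: 91.2
```

Run:
```python
from h import *
a=snap('scene'); b=snap('top'); s=telemetry.state(); print(s['time_s'],s['ee_pos'],s['force'])
cv2.imwrite('pics/fs.png',cv2.resize(a['pixels'][90:330,60:500,::-1],None,fx=1.8,fy=1.8,interpolation=cv2.INTER_CUBIC)); cv2.imwrite('pics/ft.png',b['pixels'][:,:,::-1])
```

```text
27.4833 [372.50579708 -30.6686482  423.59657233] [-0.09345704 -0.83048895  0.15811467]
```

View pics/fs.png

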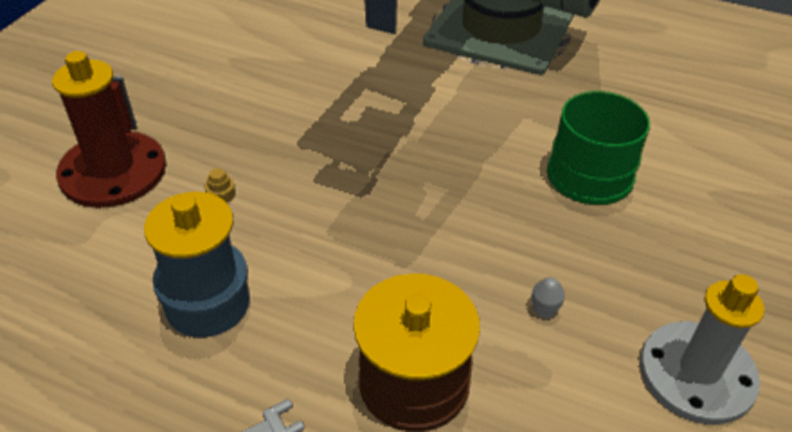

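View pics/ft.png

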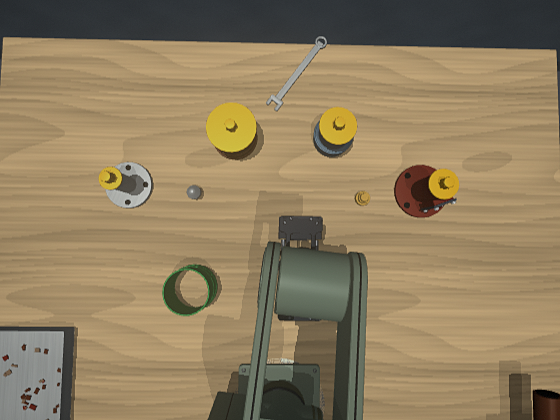

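All four covers lie flat on the pipes of their own size. The nozzle (top image, 195,191), the coupling (362,198), the green pipe and the pipe feet are where they were at the start. I'm handing the job in.

```bash
python3 -c "
from h import *
print(env.job_done())"
```

```text
the job is handed in; nothing more can be done
None
```

I closed all four pipes with the covers of their own size, in the order 50, 32, 100, 70, and handed the job in at about 27.5 s of the 125 s allowed.

- **Seating:** Each cover met its rim within about 0.3 mm of the expected height, with 3–5 N of vertical force and no sideways jam. The final scene and top pictures show all four plates lying flat.
- **Left alone:** In the same pictures, compared by eye with the start, the pipes, nozzle, brass coupling and green decoy pipe are unmoved. The gripper was open, about 424 mm up at the flange, and touching nothing.
- **Disagreement:** The two fixed cameras differed by up to about 4 mm on the pipes' y positions. I resolved this by comparing each held cover with its rim in the scene picture. The top view was blocked by the arm for pipe_70 and pipe_100.
- **Pick-up tilt:** I picked up cover_32 with the tool about 0.5° off vertical, so it was held about 2 mm off-centre. I corrected for that before lowering it.

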